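# Switch on the pastry display case

## Robot

A 6-joint arm with a two-finger parallel gripper is mounted at the origin on the work surface. World frame = base frame: x ahead of the robot, y to its left, z up, the work surface at z = 0. Lengths are in m, angles in degrees, forces in N, time in s.
With the tool pointing down it reaches from about 0.25 to 0.725 m from the base axis. Payload 9.7 kg.
Tool frame: the origin (TCP) lies midway between the tips of the shut fingers; the grasp point (between the pads) lies 19 mm behind it; z points along the fingers, y is the line along which they close (so a half turn about z gives the same grasp; the last joint's range is limited). The gripper opens to 85 mm and grips with 20 to 120 N. Pads are 22 mm wide; open, the fingers measure 114 mm over their backs; the gripper's body (76 mm by 85 mm) begins 54 mm behind the grasp point. The pads swing forward as they close: fully open they stand 13 mm farther back than shut.
Start: joints at [64.286, 4.979, 10.078, 95.1, 0, 90], TCP at [0.239, 0.496, 0.231] pointing down, gripper open.
Joint ranges: [-179.16, 179.16], [-48.56, 103.87], [-65.8, 70.77], [-126.05, 130.52], [-82.76, 87.17], [-180, 180]. Speed limits (degrees/s): [127.2, 127.2, 147.25, 180, 180, 180].

## Interface

Orientations are given as [roll, pitch, yaw] about the fixed x, y, z axes, in that order (R = Rz(yaw) Ry(pitch) Rx(roll)).
In Python, from workcell import readout, imaging, bot, spotter gives the robot as it stands.
- The arm moves only by the shell command python3 -m jog 'ROWS' [FORCE]. ROWS is JSON, a list of rows, each an object with "rotation": the turn, a rotation vector about the world's x, y, z in degrees, a list of three; "translation": the shift along the world's x, y, z in mm, a list of three; "grip": the finger opening in mm, from 0 to 85.4. In form: [{"rotation": [wx, wy, wz], "translation": [dx, dy, dz], "grip": grip}, ...]. A call has 1 to 20 rows; each row is the pose to reach, as a shift and turn from the pose commanded when the call began; what a row does not reach only later rows make up. A row lasts 1/10 s, in which the tool goes at most 50 mm and 8.59 degrees, less where a joint would pass 70% of its speed; a pose out of reach is approached as far as the arm can. A call with a gripper value outside its range is refused whole. The fingers move at their own pace and stop on an object; FORCE is the grip in N (left out, the last holds). Time passes only in rows, so rows that repeat a pose let the fingers close. It gives the time, the measured TCP pose, the force, the opening and the grip force at its end, in the units of the state.
- readout.get_obs(): the state, without advancing time (a new reading comes with each control period).
- imaging.camera(name): name is "scene" or "top" or "wrist"; returns (picture, depth): 384x512x3 uint8, red, green, blue; 384x512 float32, m along the optical axis (not along the pixel's ray), 0 where there is no reading.
- imaging.camera_info(name): a dict with "vertical_fov" (degrees; the focal length in pixels is half the picture's height over the tangent of half this angle, whatever the lens; pixels are square), "cx", "cy" (the principal point, pixels), "extrinsics" (4x4, takes a point from camera to world coordinates); the wrist camera has in their place "tool_from_camera" (4x4, takes a point from camera to tool coordinates, whose origin is the TCP and whose axes are the flange's). Camera axes: x right, y down, z forward; pixel columns grow to the right and rows downward; lengths in m; the calibration is good to about 2 mm. A picture is of the moment at which its call begins: read the wrist's pose just before it. camera_info takes no time and is no camera call.
- bot.job_done(): hands the job in; it is judged then, once.
Trained networks look in the newest picture that a camera, given by its name, has taken for a name from the list of things; names that differ only in an ending like _2 or _b are one class to them, and where a whole thing is asked for, a point or a joint stands for the part that bears it (a point fixed in the world has none). Each returns a list of dicts, best first, with "confidence" (0 to 1); they miss things now and then, are a little off and sometimes report something else, mostly with a low value. They report only what shows in the picture. A call takes as long as a camera call.
- spotter.spot_in(camera, target): "box" ([centre column, centre row, width, height] in pixels, round what is visible of it).
- spotter.mark_of(camera, target): "uv" ([column, row] in pixels: a listed point, or the origin of a listed thing).
The state is a dict: "time": time; "q": joint angles; "qd": joint speeds; "joint_efforts": joint torques, N m; "ee_pos": TCP position; "tcp_rot": TCP orientation; "wrist_force": force on the tool from outside, world axes, zero at the start; "torque": the same for the moment, N m; "opening": finger opening in m; "grasp_force": force on a finger pad.
Only numpy, scipy, OpenCV 4.12 (cv2) and the standard library are available. Lean on these libraries where they do the work, as an engineer would, in place of code of your own. Each camera call takes 0.05 s, during which the arm holds its last target. There are 200 camera calls.

## Task

Open up the pastry counter by switching on the display case at its control box: first press the raised end of the wide rocker fully down, then push the flat round key fully in, then press the raised end of the narrow rocker fully down. Keep strictly to that order, do not press the mushroom-headed stop button, leave the things standing around where they are (only press, lift nothing), and finish with the hand clear.

Things in the scene. Friction and masses are not known exactly. Their poses are not given: they have to be found in the camera images.
- panel: Control box, a fixed flat aluminium box 270 (x) x 240 (y) x 45 mm high, turned up to 0.5 rad; origin at the centre of its underside, on the counter; z up, +x away from the robot. Four black controls on its top, in any arrangement, at x = -80 or +10 mm, y = -52 or +52 mm, aligned with it; the shaker stands on the strip beyond them
- main_rocker (a joint): Wide main rocker, a black paddle 60 (panel x) x 42 x 10 mm in a 4 mm high steel frame. Pivots about a line along panel y through its middle, 10 mm above the panel. 0 = off: slopes 0.2 rad, its end away from the robot (panel +x) raised. 0.4 rad = on: that end fully down. No spring: 2 to 4 N on the raised end swings it; it stays where left. Starts within 0.04 of off
- main_press (a point): Point on the top face of the wide main rocker, 24 mm from the pivot towards the raised end: press here, straight down. 63 to 65 mm above the counter when off, about 9 mm lower when on. Moves with the paddle; its y axis is the pivot line. May be in any of the four places
- fan_key (a joint): Joint of the round key: a flat-topped black cylinder 34 mm across in a flat steel collar 48 mm across, 4 mm high. 0 = out, 0.010 m = pushed fully in, straight down. It has no spring: about 3 N moves it and it stays where it is left. May start up to 1 mm in
- fan_top (a point): Centre of the flat top of the round key, 18 mm above the panel's top when out and 8 mm when fully in; z up. In any of the four places
- lamp_rocker (a joint): Narrow lamp rocker, a black paddle 60 (panel x) x 20 x 10 mm in a 4 mm high steel frame. Pivots about a line along panel y through its middle, 10 mm above the panel. 0 = off: slopes 0.2 rad, its end away from the robot (panel +x) raised. 0.4 rad = on: that end fully down. No spring: 2 to 4 N on the raised end swings it; it stays where left. Starts within 0.04 of off
- lamp_press (a point): Point on the top face of the narrow lamp rocker, 24 mm from the pivot towards the raised end: press here, straight down. 63 to 65 mm above the counter when off, about 9 mm lower when on. Moves with the paddle; its y axis is the pivot line. May be in any of the four places
- stop_button (a joint): Joint of the stop button, not to be pressed: 0 = up, 0.006 m = down; a spring of 2 to 6 N returns it
- stop_top (a point): Top centre of the stop button's domed mushroom head, 50 mm across, 32 mm above the panel's top, on a thin stem; z up. In any of the four places
- shaker: Loose steel sugar shaker, round, 36 mm across and 55 mm high, standing on the far strip of the panel's top; origin at the centre of its underside. Not to be moved
- jar: Loose glass jar with a wooden cap, 70 mm across, 100 mm high, standing on the counter to the left of the panel; origin at the centre of its underside. Not to be moved
- gift_box: Loose dark brown chocolate box, 70 x 90 x 40 mm high, on the counter to the right of the panel; origin at the centre of its underside. Not to be moved
- spatula: Loose spatula, 240 mm long, lying on the counter beyond the panel; origin under its middle, x along it. Not to be moved

How it is judged (in metres and radians):
On the way, in this order (a step that is already met when the one before it is completed fails the run):
1. the wide main rocker is fully on (value of joint main_rocker above 0.35 rad), for 0.1 s.
2. then the round key is fully in (value of joint main_rocker above 0.35 rad and value of joint fan_key above 0.0085 m), for 0.1 s.
3. then the narrow lamp rocker is fully on (all of step 2 and value of joint lamp_rocker above 0.35 rad), for 0.1 s.
At the end, for the whole second after the job is handed in: Both rockers are on (at least 0.35 of their 0.4 rad), the round key is in (at least 8.5 of its 10 mm), the stop button is up (less than 2 mm), and the shaker, jar, box and spatula are within 20 mm of where they began (all of step 3 and value of joint stop_button below 0.002 m and distance of each of shaker, jar, gift_box, spatula from where it was at the start of the episode below 0.02 m); the robot touches nothing.
It fails at once if the round key is pushed half in before the main rocker is on (value of joint fan_key above 0.005 m and value of joint main_rocker below 0.35 rad).
It fails at once if the narrow rocker is half over before the main rocker is on and the round key in (value of joint lamp_rocker above 0.2 rad and (value of joint fan_key below 0.0085 m or value of joint main_rocker below 0.35 rad)).
It fails at once if the stop button is pressed (more than 3 mm) (value of joint stop_button above 0.003 m).
It fails at once if the shaker, jar, box or spatula is lifted, carried or shoved more than 20 mm (distance of any of shaker, jar, gift_box, spatula from where it was at the start of the episode above 0.02 m).
It also fails if it takes over 38 s, if anything falls off the work surface, if the arm or the gripper's body presses on something with over 40 N, if the wrist force passes 120 N, or if a joint passes its speed limit or range.

## Working session

There is one attempt and no reset: what is moved stays moved. The work goes in short steps, Python scripts to look and compute and a shell command to move; the robot and the scene stay as the last step left them, time stands still between calls to the robot, and variables do not carry over. Pictures are saved under pics/ and viewed, at most 10 in all, crops included, and the job is handed in when it is done.

```bash
mkdir -p pics; cat > h.py <<'E'
import numpy as np, cv2
from workcell import readout, imaging, bot, spotter
from scipy.spatial.transform import Rotation as R
def cam(name):
    o=readout.get_obs(); p,d=imaging.camera(name); i=imaging.camera_info(name)
    f=p.shape[0]/2/np.tan(np.radians(i["vertical_fov"])/2)
    if name=="wrist":
        T=np.eye(4); T[:3,3]=o["ee_pos"]; T[:3,:3]=R.from_euler('xyz',o["tcp_rot"],degrees=True).as_matrix()
        E=T@np.array(i["tool_from_camera"])
    else: E=np.array(i["extrinsics"])
    return p,d,(f,i["cx"],i["cy"],E)
def ray(uv,c):
    f,cx,cy,E=c; return E[:3,3],E[:3,:3]@np.array([(uv[0]-cx)/f,(uv[1]-cy)/f,1])
def atdepth(uv,d,c):
    o,r=ray(uv,c); u,v=int(round(uv[0])),int(round(uv[1])); w=d[max(v-1,0):v+2,max(u-1,0):u+2]; w=w[w>0]
    return o+r*np.median(w) if len(w) else np.full(3,np.nan)
def atz(uv,z,c):
    o,r=ray(uv,c); return o+r*(z-o[2])/r[2]
E
cat > a.py <<'E'
from h import *
o=readout.get_obs(); print(o["time"],o["ee_pos"],o["tcp_rot"],o["wrist_force"],o["opening"])
Z=dict(main_press=.064,fan_top=.063,lamp_press=.064,stop_top=.077,panel=.0,shaker=.045,jar=0,gift_box=0)
for n in("top","scene"):
    p,d,c=cam(n); cv2.imwrite(f"pics/{n}0.png",p[:,:,::-1]); print(n,c[0],c[3][:3,3].round(3))
    for t,z in Z.items():
        for m in spotter.mark_of(n,t)[:2]:
            print(t,round(m["confidence"],2),np.round(m["uv"]),"z-plane",atz(m["uv"],z,c).round(4),"depth",atdepth(m["uv"],d,c).round(4))
E
python3 a.py
```

```text
0.0 [0.2385147  0.49532283 0.23056963] [-1.79922854e+02 -1.14324337e-03  1.54286742e+02] [-0.22614647  1.02424247  0.0823283 ] 0.08537100950557158
top 361.705022844745 [0.462 0.033 0.953]
main_press 0.67 [229. 219.] z-plane [0.5589 0.087  0.064 ] depth [0.559  0.0871 0.0629]
fan_top 0.55 [190. 216.] z-plane [0.5659 0.1815 0.063 ] depth [0.5659 0.1816 0.0625]
lamp_press 0.59 [241. 184.] z-plane [0.6444 0.056  0.064 ] depth [0.6445 0.056  0.0636]
lamp_press 0.15 [230. 153.] z-plane [0.7258 0.0845 0.064 ] depth [0.7158 0.0826 0.0977]
stop_top 0.69 [203. 182.] z-plane [0.648  0.1506 0.077 ] depth [0.6485 0.1509 0.0746]
panel 0.93 [222. 199.] z-plane [0.6176 0.1076 0.    ] depth [0.6104 0.1041 0.0444]
panel 0.7 [232. 152.] z-plane [0.7493 0.0822 0.    ] depth [0.7201 0.0772 0.0967]
shaker 0.5 [229. 156.] z-plane [0.7244 0.0872 0.045 ] depth [0.7112 0.0845 0.0906]
jar 0.73 [159. 171.] z-plane [0.6972 0.2801 0.    ] depth [0.6793 0.2613 0.0725]
gift_box 0.97 [297. 223.] z-plane [ 0.5526 -0.0896  0.    ] depth [ 0.5488 -0.0846  0.0394]
scene 401.3574368708366 [1.288 0.139 0.742]
main_press 0.77 [264. 183.] z-plane [0.5717 0.0767 0.064 ] depth [0.5657 0.0762 0.0583]
fan_top 0.64 [309. 188.] z-plane [0.5724 0.1885 0.063 ] depth [0.5718 0.1885 0.0624]
lamp_press 0.64 [276. 220.] z-plane [0.6894 0.1177 0.064 ] depth [0.6705 0.117  0.0426]
lamp_press 0.48 [251. 205.] z-plane [0.6513 0.057  0.064 ] depth [0.6512 0.057  0.0639]
stop_top 0.67 [294. 206.] z-plane [0.6498 0.1565 0.077 ] depth [0.6486 0.1565 0.0758]
panel 0.75 [276. 217.] z-plane [ 0.6231  0.1152 -0.    ] depth [0.6621 0.1166 0.0437]
panel 0.44 [298. 210.] z-plane [0.5886 0.1679 0.    ] depth [0.6599 0.165  0.0757]
shaker 0.89 [255. 237.] z-plane [0.7274 0.077  0.045 ] depth [0.7444 0.0789 0.0662]
jar 0.9 [347. 245.] z-plane [0.6849 0.2872 0.    ] depth [0.7298 0.2762 0.0553]
gift_box 0.82 [199. 188.] z-plane [ 0.5505 -0.0962 -0.    ] depth [ 0.5883 -0.0842  0.0381]
```

```bash
python3 - <<'E'
import cv2
a=cv2.imread('pics/top0.png')[110:270,130:330]; cv2.imwrite('pics/t1.png',cv2.resize(a,None,fx=4,fy=3.75*4/3.75,interpolation=cv2.INTER_CUBIC)[:600])
a=cv2.imread('pics/scene0.png')[130:280,160:360]; cv2.imwrite('pics/s1.png',cv2.resize(a,None,fx=4,fy=4,interpolation=cv2.INTER_CUBIC))
E
```

```text
(no output)
```

View pics/t1.png

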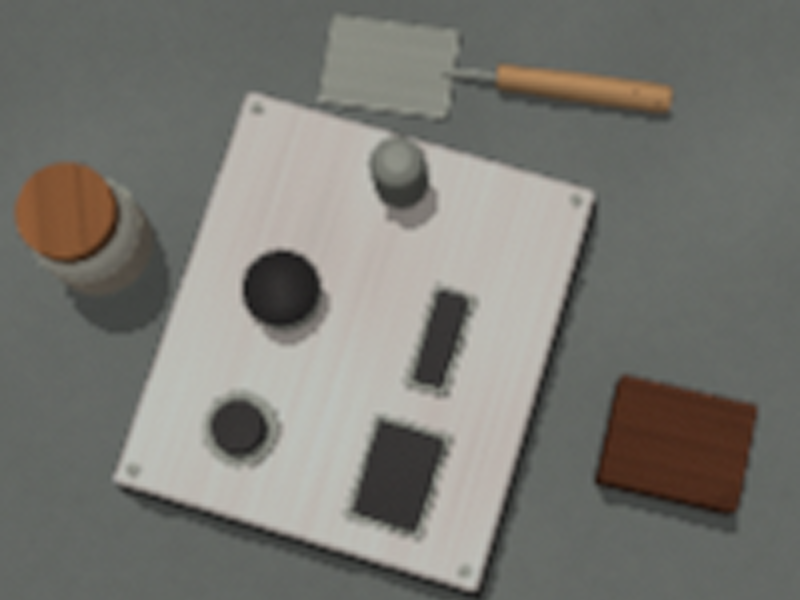

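View pics/s1.png

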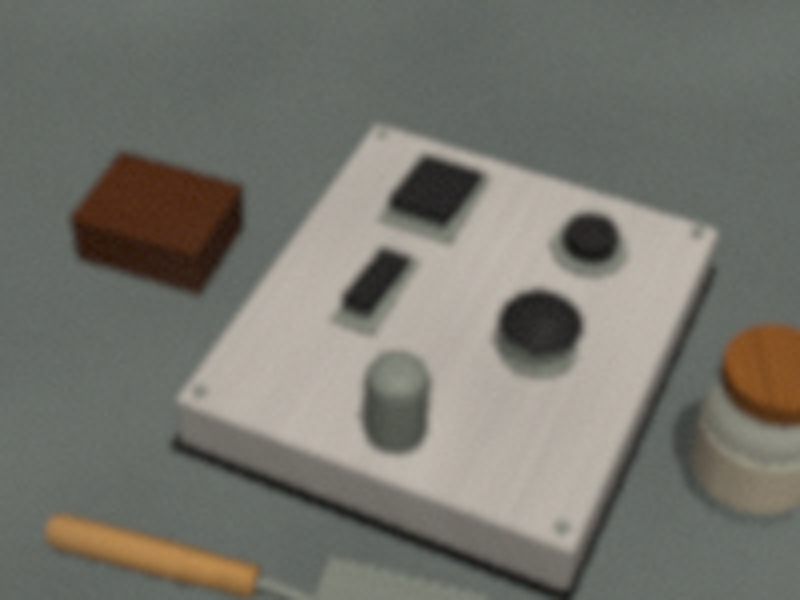

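```bash
cat > fit.py <<'E'
from h import *
import sys
from scipy.optimize import minimize
P=dict(main_press=(-80+24,-52),fan_top=(-80,52),lamp_press=(34,-52),stop_top=(10,52),main_pivot=(-80,-52),lamp_pivot=(10,-52))
for n in sys.argv[1:]:
    p,d,c=cam(n); f,cx,cy,E=c
    v,u=np.nonzero(d>0); r=np.c_[(u-cx)/f,(v-cy)/f,np.ones(len(u))]*d[v,u][:,None]
    W=r@E[:3,:3].T+E[:3,3]; b=p[v,u].mean(1)
    reg=(W[:,0]>.4)&(W[:,0]<.82)&(W[:,1]>-.04)&(W[:,1]<.27)
    m=reg&(W[:,2]>.036)&(W[:,2]<.056)&(b>100)
    s=W[m][:,:2]; (x,y),(w,h),a=cv2.minAreaRect((s*1000).astype(np.float32))
    print(n,"panel",round(x),round(y),round(w),round(h),round(a,1),"z",np.median(W[m][:,2]).round(4),len(s))
    k=reg&(W[:,2]>.05)&(W[:,2]<.085)&(b<85)
    K=W[k]; T=np.float32(K[:,:2]*1000); L=[]
    img=np.zeros(d.shape,np.uint8); img[v[k],u[k]]=255
    q,lab,st,ce=cv2.connectedComponentsWithStats(img)
    lk=lab[v[k],u[k]]
    for i in range(1,q):
        if st[i,4]>60*(f/360)**0:
            A=K[lk==i]; (x1,y1),wh,an=cv2.minAreaRect(np.float32(A[:,:2]*1000))
            L.append(((A.max(0)+A.min(0))/2)); print("  blob",st[i,4],(A.mean(0)*1000).round(1),"rect",round(x1,1),round(y1,1),np.round(wh,1),round(an,1),"z",(np.percentile(A[:,2],[5,50,95])*1000).round(1))
E
python3 fit.py top scene
```

```text
top panel 635 135 285 270 72.9 z 0.0446 8295
  blob 279 [650.5 158.3  72.8] rect 651.6 158.4 [43.4 44.7] 0.7 z [67.2 73.6 77.6]
  blob 166 [621.   60.1  58.9] rect 620.8 59.5 [19.1 56.3] 73.4 z [52.3 59.2 64.5]
  blob 137 [565.5 185.   61.7] rect 565.8 185.3 [31.4 29.6] 2.3 z [57.2 62.2 64.6]
  blob 387 [535.2  86.8  59.3] rect 534.9 87.2 [39.7 59. ] 72.8 z [54.  59.4 64.3]
scene panel 639 140 300 273 72.9 z 0.0436 7307
  blob 241 [544.9  85.5  58.7] rect 541.2 85.9 [39.2 60.4] 74.0 z [54.1 58.7 63.4]
  blob 127 [573.9 184.3  59.4] rect 571.5 184.8 [30.2 29.9] 64.6 z [52.2 60.5 62.8]
  blob 136 [629.7  59.3  58.7] rect 626.0 59.3 [18.3 57. ] 72.4 z [53.1 58.5 64.2]
  blob 250 [661.3 157.9  72.3] rect 658.3 157.9 [42.5 44.5] 45.7 z [66.8 72.7 75.8]
  blob 116 [743.   84.7  68.5] rect 741.8 84.1 [10.8 30.8] 2.2 z [55.4 68.8 83. ]
```

```bash
python3 -m jog '[{"rotation":[0,0,8.3],"translation":[40,-50,0],"grip":0},{"rotation":[0,0,8.3],"translation":[70,-90,0],"grip":0},{"rotation":[0,0,8.3],"translation":[100,-130,0],"grip":0},{"rotation":[0,0,8.3],"translation":[130,-168,0],"grip":0},{"rotation":[0,0,8.3],"translation":[160,-207,0],"grip":0},{"rotation":[0,0,8.3],"translation":[190,-246,0],"grip":0},{"rotation":[0,0,8.3],"translation":[220,-285,0],"grip":0},{"rotation":[0,0,8.3],"translation":[250,-323,0],"grip":0},{"rotation":[0,0,8.3],"translation":[280,-362,0],"grip":0},{"rotation":[0,0,8.3],"translation":[305,-395,0],"grip":0},{"rotation":[0,0,8.3],"translation":[321,-415,0],"grip":0},{"rotation":[0,0,8.3],"translation":[321,-415,0],"grip":0},{"rotation":[0,0,8.3],"translation":[321,-415,0],"grip":0},{"rotation":[0,0,8.3],"translation":[321,-415,0],"grip":0},{"rotation":[0,0,8.3],"translation":[321,-415,0],"grip":0},{"rotation":[0,0,8.3],"translation":[321,-415,0],"grip":0}]' && python3 - <<'E'
from h import *
p,d,c=cam("wrist"); cv2.imwrite("pics/w0.png",p[:,:,::-1]); print(c)
for t,z in dict(main_press=.064,fan_top=.063,lamp_press=.064,stop_top=.077).items():
    for m in spotter.mark_of("wrist",t)[:2]: print(t,round(m["confidence"],2),np.round(m["uv"]),(atz(m["uv"],z,c)*1000).round(1),(atdepth(m["uv"],d,c)*1000).round(1))
E
python3 fit.py wrist
```

```text
time: 2.6
ee_pos: [0.5592, 0.0814, 0.2316]
tcp_rot: [180.0, 0.0, 162.7]
wrist_force: [-0.3, -1.0, -0.0]
opening: -0.0001
grasp_force: 0.0
(np.float64(318.05187924880187), 255.88708362763256, 190.55915107046653, array([[ 0.29778571,  0.90604929,  0.30066319,  0.48173684],
       [ 0.95463201, -0.28302118, -0.0926107 ,  0.10418887],
       [ 0.00118419,  0.31460085, -0.94922332,  0.37416159],
       [ 0.        ,  0.        ,  0.        ,  1.        ]]))
main_press 0.71 [255. 171.] [559.8  79.3  64. ] [559.5  79.4  65. ]
fan_top 0.65 [360. 148.] [568.3 185.4  63. ] [568.4 185.6  62.5]
lamp_press 0.97 [253. 246.] [640.3  51.5  64. ] [548.   82.2 244.6]
stop_top 0.55 [356. 235.] [652.4 159.3  77. ] [652.5 159.4  76.9]
wrist panel 633 133 286 268 72.8 z 0.0449 35280
  blob 2521 [533.4  85.6  59.6] rect 533.6 85.3 [41.2 59.2] 73.0 z [54.8 59.6 64.5]
  blob 978 [563.5 183.2  61.9] rect 565.1 184.0 [33.3 32.5] 7.0 z [54.9 62.6 63.9]
  blob 711 [611.6  61.8  57.7] rect 611.9 61.3 [19.7 41.4] 72.6 z [53.5 57.8 61.7]
  blob 1497 [647.  157.   73.6] rect 649.2 157.4 [45.3 47. ] 52.8 z [68.4 74.  76.8]
  blob 207 [710.3  91.   61.4] rect 711.2 91.2 [24.1  6.2] 63.4 z [51.6 61.1 72.3]
```

View pics/w0.png

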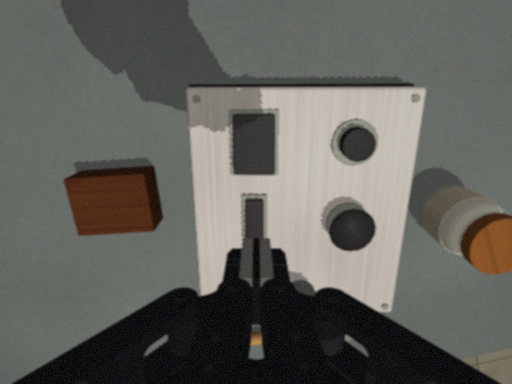

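```bash
python3 -m jog '[{"rotation":[0,0,0],"translation":[-1,-1,-40],"grip":0},{"rotation":[0,0,0],"translation":[-1,-1,-80],"grip":0},{"rotation":[0,0,0],"translation":[-1,-1,-115],"grip":0},{"rotation":[0,0,0],"translation":[-1,-1,-145],"grip":0},{"rotation":[0,0,0],"translation":[-1,-1,-158],"grip":0},{"rotation":[0,0,0],"translation":[-1,-1,-163],"grip":0},{"rotation":[0,0,0],"translation":[-1,-1,-166],"grip":0},{"rotation":[0,0,0],"translation":[-1,-1,-169],"grip":0},{"rotation":[0,0,0],"translation":[-1,-1,-172],"grip":0},{"rotation":[0,0,0],"translation":[-1,-1,-174],"grip":0},{"rotation":[0,0,0],"translation":[-1,-1,-174],"grip":0},{"rotation":[0,0,0],"translation":[-1,-1,-174],"grip":0}]'
```

```text
time: 4.1
ee_pos: [0.5592, 0.0796, 0.0579]
tcp_rot: [180.0, 0.1, 162.6]
wrist_force: [3.0, -0.5, 3.3]
opening: -0.0002
grasp_force: 2.1
```

```bash
python3 -m jog '[{"rotation":[0,0,0],"translation":[0,0,-1],"grip":0},{"rotation":[0,0,0],"translation":[0,0,-2],"grip":0},{"rotation":[0,0,0],"translation":[0,0,-3],"grip":0},{"rotation":[0,0,0],"translation":[0,0,-3],"grip":0},{"rotation":[0,0,0],"translation":[0,0,-3],"grip":0}]'
```

```text
time: 4.6
ee_pos: [0.5594, 0.0796, 0.0562]
tcp_rot: [179.9, 0.1, 162.6]
wrist_force: [0.3, -1.3, 15.6]
opening: -0.0001
grasp_force: 7.6
```

```bash
python3 -m jog '[{"rotation":[0,0,0],"translation":[0,0,-1],"grip":0},{"rotation":[0,0,0],"translation":[0,0,-1],"grip":0},{"rotation":[0,0,0],"translation":[0,0,20],"grip":0},{"rotation":[0,0,0],"translation":[0,0,60],"grip":0},{"rotation":[0,0,0],"translation":[0,0,100],"grip":0},{"rotation":[0,0,0],"translation":[3,50,100],"grip":0},{"rotation":[0,0,0],"translation":[6,90,100],"grip":0},{"rotation":[0,0,0],"translation":[6,106,100],"grip":0},{"rotation":[0,0,0],"translation":[6,106,100],"grip":0},{"rotation":[0,0,0],"translation":[6,106,100],"grip":0},{"rotation":[0,0,0],"translation":[6,106,100],"grip":0}]'; python3 fit.py wrist top
```

```text
time: 5.7
ee_pos: [0.5643, 0.1844, 0.1539]
tcp_rot: [-180.0, -0.0, 162.5]
wrist_force: [-0.1, -0.8, 0.6]
opening: 0.0001
grasp_force: 0.0
wrist panel 616 137 282 236 72.9 z 0.0448 39578
  blob 3717 [532.6  88.1  60. ] rect 535.0 86.2 [41.3 59.8] 72.6 z [54.2 60.1 65.1]
  blob 1443 [563.5 185.2  61.9] rect 565.2 185.1 [32.5 32.7] 87.3 z [55.8 62.5 63.6]
  blob 1132 [612.4  62.8  57.4] rect 615.2 61.1 [19.3 49.4] 73.1 z [52.5 57.3 62. ]
top panel 629 114 240 270 72.9 z 0.0446 7111
  blob 274 [650.8 158.5  73. ] rect 651.7 158.5 [44.7 43.3] 87.2 z [67.2 73.3 77.2]
  blob 164 [620.8  60.4  59.3] rect 620.7 60.5 [17.8 56. ] 73.3 z [53.4 59.5 65.3]
  blob 383 [534.8  86.8  59.6] rect 534.6 86.6 [41. 60.] 73.7 z [53.4 59.8 65.3]
```

```bash
cat > slope.py <<'E'
from h import *
import sys
dx=np.array([.956,-.294]); dy=np.array([.294,.956])
for n in sys.argv[1:]:
    p,d,(f,cx,cy,E)=cam(n)
    v,u=np.nonzero(d>0); r=np.c_[(u-cx)/f,(v-cy)/f,np.ones(len(u))]*d[v,u][:,None]
    W=r@E[:3,:3].T+E[:3,3]
    for nm,c,hw in(("main",(.535,.0865),.017),("lamp",(.621,.060),.008)):
        q=W[:,:2]-c; a=q@dx; b=q@dy; m=(abs(a)<.026)&(abs(b)<hw)&(W[:,2]<.075)&(W[:,2]>.048)
        if m.sum()>10: k=np.polyfit(a[m],W[m,2],1); print(n,nm,m.sum(),"slope",np.arctan(k[0]).round(3),"joint",(.2-np.arctan(k[0])).round(3),"z0",k[1].round(4))
    q=W[:,:2]-np.array((.565,.185)); m=(np.hypot(*q.T)<.012)&(W[:,2]<.07)
    if m.sum(): print(n,"fan top z",np.median(W[m,2]).round(4),m.sum())
E
python3 slope.py wrist top
```

```text
wrist main 2504 slope -0.201 joint 0.401 z0 0.06
wrist lamp 815 slope 0.181 joint 0.019 z0 0.0593
wrist fan top z 0.0626 699
top main 286 slope -0.205 joint 0.405 z0 0.0601
top lamp 133 slope 0.191 joint 0.009 z0 0.059
top fan top z 0.0622 21
```

```bash
python3 -m jog '[{"rotation":[0,0,0],"translation":[0,0,-35],"grip":0},{"rotation":[0,0,0],"translation":[0,0,-65],"grip":0},{"rotation":[0,0,0],"translation":[0,0,-82],"grip":0},{"rotation":[0,0,0],"translation":[0,0,-88],"grip":0},{"rotation":[0,0,0],"translation":[0,0,-91],"grip":0},{"rotation":[0,0,0],"translation":[0,0,-94],"grip":0},{"rotation":[0,0,0],"translation":[0,0,-97],"grip":0},{"rotation":[0,0,0],"translation":[0,0,-99],"grip":0},{"rotation":[0,0,0],"translation":[0,0,-101],"grip":0},{"rotation":[0,0,0],"translation":[0,0,-102],"grip":0},{"rotation":[0,0,0],"translation":[0,0,-102],"grip":0}]'
```

```text
time: 7.0
ee_pos: [0.5652, 0.1855, 0.053]
tcp_rot: [180.0, 0.1, 162.6]
wrist_force: [0.2, -2.6, 4.9]
opening: 0.0001
grasp_force: 2.7
```

```bash
python3 -m jog '[{"rotation":[0,0,0],"translation":[0,0,-1],"grip":0},{"rotation":[0,0,0],"translation":[0,0,-2],"grip":0},{"rotation":[0,0,0],"translation":[0,0,-3],"grip":0},{"rotation":[0,0,0],"translation":[0,0,-3],"grip":0}]'; python3 -m jog '[{"rotation":[0,0,0],"translation":[0,0,17],"grip":0},{"rotation":[0,0,0],"translation":[0,0,60],"grip":0},{"rotation":[0,0,0],"translation":[0,0,103],"grip":0},{"rotation":[0,0,0],"translation":[20,-40,103],"grip":0},{"rotation":[0,0,0],"translation":[45,-80,103],"grip":0},{"rotation":[0,0,0],"translation":[70,-115,103],"grip":0},{"rotation":[0,0,0],"translation":[78,-132,103],"grip":0},{"rotation":[0,0,0],"translation":[78,-132,103],"grip":0},{"rotation":[0,0,0],"translation":[78,-132,103],"grip":0},{"rotation":[0,0,0],"translation":[78,-132,103],"grip":0},{"rotation":[0,0,0],"translation":[78,-132,103],"grip":0}]'; python3 slope.py wrist top
```

```text
time: 7.4
ee_pos: [0.5653, 0.1856, 0.0527]
tcp_rot: [179.9, 0.2, 162.6]
wrist_force: [-8.2, -5.1, 24.0]
opening: 0.0001
grasp_force: 12.0
time: 8.5
ee_pos: [0.6422, 0.0548, 0.1525]
tcp_rot: [180.0, 0.0, 162.7]
wrist_force: [0.4, 0.2, -0.2]
opening: 0.0001
grasp_force: 0.0
wrist main 3927 slope -0.203 joint 0.403 z0 0.0602
wrist lamp 1442 slope 0.196 joint 0.004 z0 0.06
wrist fan top z 0.0531 1034
top fan top z 0.0524 27
```

```bash
python3 -m jog '[{"rotation":[0,0,0],"translation":[1,-1,-35],"grip":0},{"rotation":[0,0,0],"translation":[1,-1,-65],"grip":0},{"rotation":[0,0,0],"translation":[1,-1,-80],"grip":0},{"rotation":[0,0,0],"translation":[1,-1,-86],"grip":0},{"rotation":[0,0,0],"translation":[1,-1,-89],"grip":0},{"rotation":[0,0,0],"translation":[1,-1,-92],"grip":0},{"rotation":[0,0,0],"translation":[1,-1,-95],"grip":0},{"rotation":[0,0,0],"translation":[1,-1,-97],"grip":0},{"rotation":[0,0,0],"translation":[1,-1,-98],"grip":0},{"rotation":[0,0,0],"translation":[1,-1,-99],"grip":0},{"rotation":[0,0,0],"translation":[1,-1,-99],"grip":0}]'
```

```text
time: 9.7
ee_pos: [0.6453, 0.0524, 0.0563]
tcp_rot: [179.9, 0.3, 162.6]
wrist_force: [0.2, -2.3, 14.6]
opening: -0.0003
grasp_force: 7.1
```

```bash
python3 -m jog '[{"rotation":[0,0,0],"translation":[0,0,-1],"grip":0},{"rotation":[0,0,0],"translation":[0,0,-1],"grip":0},{"rotation":[0,0,0],"translation":[0,0,-1],"grip":0},{"rotation":[0,0,0],"translation":[0,0,20],"grip":0},{"rotation":[0,0,0],"translation":[0,0,60],"grip":0},{"rotation":[0,0,0],"translation":[0,0,105],"grip":0},{"rotation":[0,0,0],"translation":[-40,0,140],"grip":0},{"rotation":[0,0,0],"translation":[-80,0,160],"grip":0},{"rotation":[0,0,0],"translation":[-120,0,175],"grip":0},{"rotation":[0,0,0],"translation":[-160,0,175],"grip":0},{"rotation":[0,0,0],"translation":[-190,0,175],"grip":0},{"rotation":[0,0,0],"translation":[-190,0,175],"grip":0},{"rotation":[0,0,0],"translation":[-190,0,175],"grip":0},{"rotation":[0,0,0],"translation":[-190,0,175],"grip":0}]'; python3 slope.py wrist top scene; python3 fit.py top; python3 - <<'E'
from h import *
p,d,c=cam("top"); a=p[110:260,130:330,::-1]; cv2.imwrite("pics/end.png",cv2.resize(a,None,fx=4,fy=4,interpolation=cv2.INTER_CUBIC))
E
```

```text
time: 11.1
ee_pos: [0.4542, 0.0526, 0.2282]
tcp_rot: [180.0, 0.0, 162.6]
wrist_force: [-0.1, -0.3, 0.5]
opening: -0.0001
grasp_force: 0.0
wrist main 1260 slope -0.201 joint 0.401 z0 0.06
wrist lamp 147 slope 0.088 joint 0.112 z0 0.0644
wrist fan top z 0.0529 339
top lamp 128 slope -0.202 joint 0.402 z0 0.0595
scene main 217 slope -0.203 joint 0.403 z0 0.0593
scene lamp 121 slope -0.194 joint 0.394 z0 0.0594
scene fan top z 0.0515 51
top panel 664 126 285 210 73.2 z 0.0445 5141
  blob 276 [650.8 158.5  73. ] rect 651.5 158.4 [44.8 43.8] 89.5 z [67.8 73.4 77.2]
  blob 163 [621.5  60.3  59.6] rect 621.7 59.7 [19.  57.7] 72.8 z [53.1 59.9 65.6]
```

View pics/end.png

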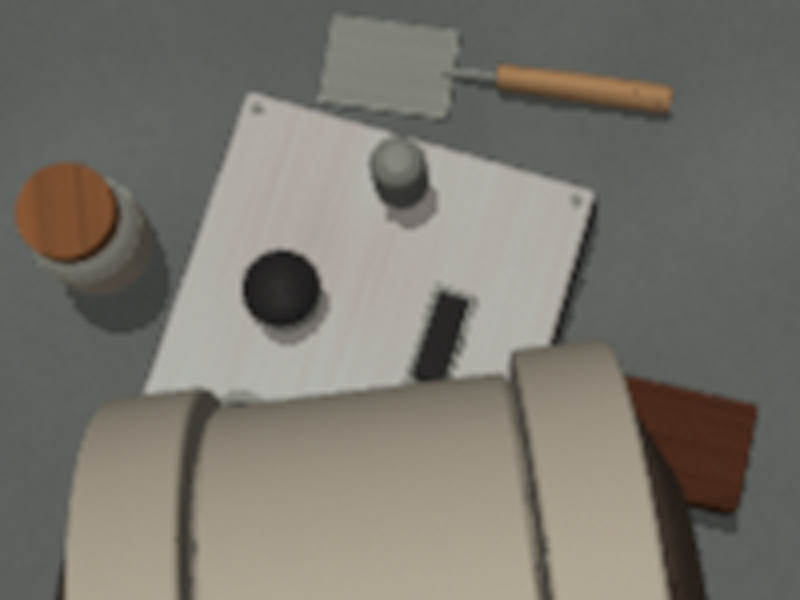

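The picture shows the shaker (398,172), jar (68,212), box and spatula where they started. The stop head (282,288) is up, the lamp rocker (441,335) is over, and the hand is clear.

```bash
python3 -c "from workcell import bot; print(bot.job_done())"
```

```text
the job is handed in; nothing more can be done
None
```

The job is handed in: I pressed the wide rocker, the round key and the narrow rocker fully home in that order; the last camera checks showed all three on, the stop button up, the loose things unmoved and the hand clear, but the hand-in gave no verdict.

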